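# Check two machined heat sink faces against a straight bar

### The job

Check the two painted faces of the bare aluminium heat sink for straightness against the upright front face of the steel angle bar fixed to the bench. Keeping it upright and down at the bench, push the red face flush against the middle of the bar, then draw it back, turn it a quarter turn and push the blue face flush against the same place, and leave it standing there, released. Leave the black heat sink where it is.

Things in the scene. Friction and masses are not known exactly. Their poses are not given: they have to be found in the camera images.
- heat_sink: bare aluminium heat sink, 0.2 to 0.42 kg, upright. Origin: centre of underside. Square base 60x60x28 mm, its +x side painted red, +y side blue (paint shows on the top edges too; from above, blue is a quarter turn anticlockwise of red). Grip rib on the middle: 14 mm thick (x), 50 mm long (y), from 28 to 74 mm above the underside. Fins beside it end at 32 mm, 7 mm from the rib. z is up
- angle_bar: bent steel angle bar fixed to the bench: upright flange 160 mm long (along y), 24 mm high, 6 mm thick; behind it a foot with two screw heads, up to 11 mm high, reaching 46 mm behind the face. Origin: middle of the front face, at bench height; the face is the plane x = 0. x is level and points from the open front (robot's side) into the bar, z is up
- black_sink: bystander: a heat sink of the same shape and size, all black with no painted faces, loose on the bench. Origin: centre of the underside
Mind the look-alikes: they are no part of the job. Of the things that look like the angle_bar, take the one that is farthest to the robot's right at the start.

How it is judged:
On the way, in this order (a step that is already met when the one before it is completed fails the run):
1. the red face is flush against the middle of the bar (x of heat_sink in the frame of angle_bar between -0.036 and -0.02 m and y of heat_sink in the frame of angle_bar between -0.06 and 0.06 m and x of angle_bar in the frame of heat_sink above 0.01 m and angle between the x axis of heat_sink and the x axis of angle_bar, either way round below 0.18 rad and angle between heat_sink's own z axis and vertical below 0.18 rad and height (world z) of heat_sink below 0.012 m), for 0.2 s.
2. the blue face is flush against the middle of the bar (x of heat_sink in the frame of angle_bar between -0.036 and -0.02 m and y of heat_sink in the frame of angle_bar between -0.06 and 0.06 m and y of angle_bar in the frame of heat_sink above 0.01 m and angle between the y axis of heat_sink and the x axis of angle_bar, either way round below 0.18 rad and angle between heat_sink's own z axis and vertical below 0.18 rad and height (world z) of heat_sink below 0.012 m), for 0.2 s.
At the end, for the whole second after the job is handed in: the aluminium heat sink stands upright on the bench with its blue face against the bar's front face (within 8 mm and 10 degrees, its centre within 60 mm of the bar's middle), at rest and released; the black heat sink is within 30 mm of where it stood (x of heat_sink in the frame of angle_bar between -0.038 and -0.02 m and y of angle_bar in the frame of heat_sink above 0.01 m and y of heat_sink in the frame of angle_bar between -0.06 and 0.06 m and angle between the y axis of heat_sink and the x axis of angle_bar, either way round below 0.18 rad and angle between heat_sink's own z axis and vertical below 0.1 rad and height (world z) of heat_sink below 0.006 m and linear speed of heat_sink below 0.02 m/s and distance of black_sink from where it was at the start of the episode below 0.03 m); the robot touches nothing.
It fails at once if the black heat sink is moved by 30 mm or more (distance of black_sink from where it was at the start of the episode above 0.03 m).
It also fails if it takes over 45 s, if anything falls off the work surface, if the arm or the gripper's body presses on something with over 40 N, if the wrist force passes 120 N, or if a joint passes its speed limit or range.

### The arm

A 6-joint arm with a two-finger parallel gripper is mounted at the origin on a cart in front of the work surface, level with it; the furniture and walls round the work are solid. World frame = base frame: x ahead of the robot, y to its left, z up, the work surface at z = 0. Lengths are in m, angles in rad, forces in N, time in s.
With the tool pointing down it reaches from about 0.4 to 0.925 m from the base axis. Payload 12.5 kg.
Tool frame: the origin (TCP) lies on the mounting face of the last link; the fingertips stand 190 mm ahead of it and the grasp point (between the pads) lies 171 mm ahead of it (tips_ahead is the distance from the TCP to the fingertips, in m); z points along the fingers, y is the direction in which the jaws open and shut (so a half turn about z gives the same grasp; the last joint's range is limited). The gripper opens to 95 mm and grips with 3 to 60 N. Pads are 20 mm wide; open, the fingers measure 119 mm over their backs; the gripper's body (75 mm by 180 mm) begins 59 mm behind the grasp point.
Start: joints at [-1.389, 0.491, 1.559, -0, 1.092, -0.106], TCP at [0.177, -0.599, 0.405] pointing down, gripper open.
Joint ranges: [-3.1, 3.1], [-0.84, 2.19], [0.05, 2.79], [-1.13, 4.28], [0.06, 2.93], [-2.69, 2.69]. Speed limits (rad/s): [2.22, 2.22, 2.79, 3.14, 3.14, 3.14].

### API

Orientations are given as a rotation vector (axis times angle).
In Python, from bench import state, grab_frame, get_calibration, close_job, spot_in, trace, tips_ahead gives the robot as it stands.
- The arm moves only by the tool play_rows, never from a script. Its argument "deltas" is a list of rows, each an object of numbers: "jaw": the closure, from 0 (fully open) to 1 (shut); "dx", "dy", "dz": the shift along the world's x, y, z each as a share of 0.3 m, from -1 to 1; "turn": the turn about the world's z as a share of 180 degrees, from -1 to 1. A call has 1 to 20 rows; each row is the pose to reach, as a shift and turn from the pose measured when the call began, turning the shorter way round; what a row does not reach only later rows make up. A row lasts 1/10 s, in which the tool goes at most 50 mm and 8.59 degrees, less where a joint would pass 70% of its speed; a pose out of reach is approached as far as the arm can. A call with a number of a shift or a turn outside -1 to 1 is refused whole. A call with a gripper value outside its range is refused whole. The fingers move at their own pace and stop on an object; "squeeze" is the grip in N (left out, the last holds). Time passes only in rows, so rows that repeat a pose let the fingers close. It gives the time, the measured TCP pose, the force and the opening at its end, in the units of the state.
- state(): the state, without advancing time (a new reading comes with each control period).
- grab_frame(name): name is "side" or "top" or "wrist"; returns the picture (400x640x3 uint8, blue, green, red); there is no depth.
- get_calibration(name): a dict with "K" (3x3 intrinsics, pixels), "rvec" (rotation vector, rad) and "tvec" (3), from world to camera coordinates, as OpenCV has them. Camera axes: x right, y down, z forward; pixel columns grow to the right and rows downward; lengths in m; the calibration is good to about 2 mm. The wrist camera is an equidistant fisheye: a pixel r from the principal point sees the ray r / f radians off the axis. A picture is of the moment at which its call begins: read the wrist's pose just before it. get_calibration takes no time and is no camera call; for the wrist camera it gives the pose at the moment of the call.
- close_job(): hands the job in, once; it reports no verdict.
Trained networks look in the newest picture that a camera, given by its name, has taken for a name from the list of things; names that differ only in an ending like _2 or _b are one class to them, and where a whole thing is asked for, a point or a joint stands for the part that bears it (a point fixed in the world has none). Each returns a list of dicts, best first, with "score" (0 to 1); they miss things now and then, are a little off and sometimes report something else, mostly with a low value. They report only what shows in the picture. A call takes as long as a camera call. They do not tell look-alikes from the thing itself.
- spot_in(camera, thing): "at" ([column, row] in pixels, amid what is visible of it).
- trace(camera, thing): "mask" (400x640 bool, what is visible of it) and "at" ([column, row] in pixels, amid what is visible of it).
The state is a dict: "clock": time; "qpos": joint angles; "dq": joint speeds; "joint_torque": joint torques, N m; "position": TCP position; "eef_rot": TCP orientation; "wrist_force": force on the tool from outside, world axes, zero at the start; "wrist_torque": the same for the moment, N m; "opening": finger opening in m.
Only numpy, scipy, OpenCV 4.12 (cv2) and the standard library are available. Lean on these libraries where they do the work, as an engineer would, in place of code of your own. Each camera call takes 0.05 s, during which the arm holds its last target.

## Working session

There is one attempt and no reset: what is moved stays moved. The work goes in short steps, Python scripts to look and compute and a tool call to move; the robot and the scene stay as the last step left them, time stands still between calls to the robot, and variables do not carry over. Pictures are saved under pics/ and viewed, and the job is handed in when it is done.

Besides the shell and the picture viewer there is one more tool, called after "Emit:" by a JSON object that holds its "name" and its "arguments", one argument or row to a line. play_rows: Moves the arm, as the interface text tells. Its arguments: {"type":"object","properties":{"deltas":{"type":"array"},"squeeze":{"type":"number"}},"required":["deltas"]}

```bash
mkdir -p pics; ls; python3 - <<'E'
from bench import *
import cv2,numpy as np
for n in ["side","top","wrist"]:
    f=grab_frame(n);cv2.imwrite(f"pics/{n}0.png",f)
    c=get_calibration(n);print(n,np.round(c["K"],1).tolist(),np.round(c["rvec"],3),np.round(c["tvec"],3))
s=state();print(s)
E
```

```text
pics
side [[406.4, 0.0, 319.4], [0.0, 406.4, 194.8], [0.0, 0.0, 1.0]] [ 0.476 -2.528  1.479] [0.439 0.1   0.783]
top [[414.5, 0.0, 319.4], [0.0, 414.5, 198.2], [0.0, 0.0, 1.0]] [ 2.202 -2.167  0.131] [0.042 0.457 0.846]
wrist [[309.7, 0.0, 318.2], [0.0, 309.7, 205.2], [0.0, 0.0, 1.0]] [-2.338  1.748  0.236] [-0.623 -0.029  0.392]
{'clock': 0.15, 'qpos': array([-1.38859942e+00,  4.91399674e-01,  1.55928824e+00, -1.57286668e-05,
        1.09170860e+00, -1.05609812e-01]), 'dq': array([ 0.00070858, -0.0004124 , -0.00193747, -0.00167077, -0.00051495,
       -0.0004375 ]), 'joint_torque': array([ 1.91914434e-03, -6.12897778e+01, -2.58279794e+01,  6.92043523e-02,
        4.73081390e-02, -7.79209222e-05]), 'position': array([ 0.17741783, -0.59927161,  0.40431654]), 'eef_rot': array([-3.10832434e+00, -4.50423197e-01,  7.02280400e-05]), 'wrist_force': array([-0.10979365, -0.07041353, -0.91503676]), 'wrist_torque': array([ 0.0224794 ,  0.02274065, -0.03247477]), 'opening': 0.09510202514942372}
```

View pics/side0.png

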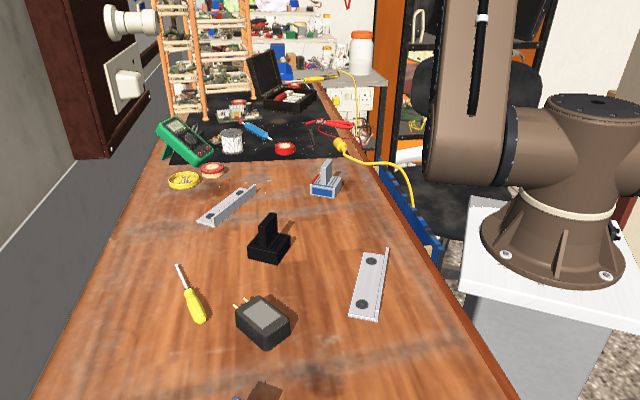

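View pics/top0.png

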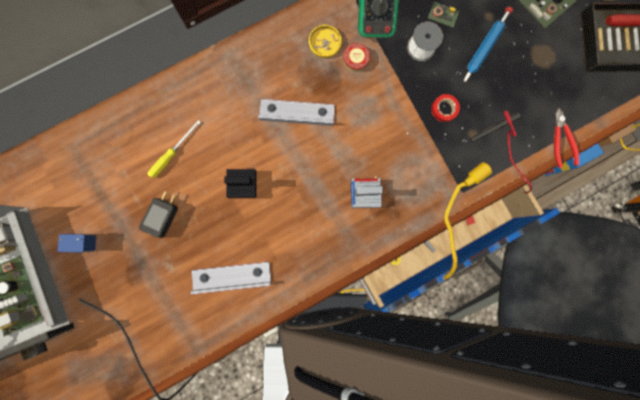

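View pics/wrist0.png

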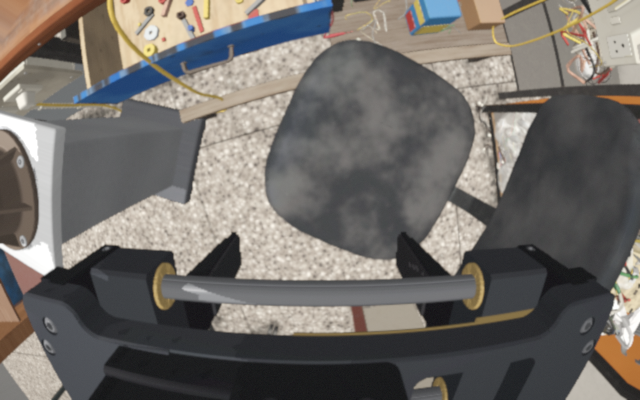

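The top picture shows the aluminium sink at (367,193), the black sink at (241,183), and bars at (298,110) and (231,277). The side picture shows the same layout, with the aluminium sink at (325,185). Next I'll turn these into world positions.

```bash
cat > h.py <<'E'
from bench import *
import cv2,numpy as np
def ray(c,p):
    cal=get_calibration(c);R=cv2.Rodrigues(np.array(cal["rvec"],float))[0];t=np.array(cal["tvec"],float).ravel()
    K=np.array(cal["K"]);d=np.linalg.inv(K)@[p[0],p[1],1.0]
    if c=="wrist":
        r=np.hypot(d[0],d[1]); d=np.array([d[0]/r*np.sin(r),d[1]/r*np.sin(r),np.cos(r)]) if r>1e-9 else np.array([0,0,1.])
    return -R.T@t, R.T@d
def onz(c,p,z=0):
    o,d=ray(c,p);return o+d*(z-o[2])/d[2]
def tri(obs):
    A=np.zeros((3,3));b=np.zeros(3)
    for c,p in obs:
        o,d=ray(c,p);d/=np.linalg.norm(d);M=np.eye(3)-np.outer(d,d);A+=M;b+=M@o
    return np.linalg.solve(A,b)
def proj(c,X):
    cal=get_calibration(c);R=cv2.Rodrigues(np.array(cal["rvec"],float))[0];t=np.array(cal["tvec"],float).ravel()
    q=(R@np.array(X,float).T).T+t;K=np.array(cal["K"])
    if c=="wrist":
        rr=np.linalg.norm(q[:,:2],axis=1);th=np.arctan2(rr,q[:,2]);return K[0,0]*q[:,:2]/rr[:,None]*th[:,None]+K[:2,2]
    return q[:,:2]/q[:,2:]*K[0,0]+K[:2,2]
E
python3 - <<'E'
from h import *
np.set_printoptions(precision=3,suppress=True)
for n,p in [("al",(367,193)),("blk",(241,183)),("barA",(298,110)),("barB",(231,277))]: print(n,onz("top",p,0.01))
print(tri([("top",(231,277)),("side",(371,287))]), ray("top",(320,200)),ray("side",(320,200)))
for n,x0,y0 in [("top",170,80),]:
    f=grab_frame(n);cv2.imwrite("pics/topz1.png",cv2.resize(f[150:240,200:420],None,fx=3.6,fy=3.6,interpolation=cv2.INTER_CUBIC))
    cv2.imwrite("pics/topz2.png",cv2.resize(f[90:310,180:350],None,fx=2.7,fy=2.7,interpolation=cv2.INTER_CUBIC))
f=grab_frame("side");cv2.imwrite("pics/sidez1.png",cv2.resize(f[150:330,180:400],None,fx=3.3,fy=3.3,interpolation=cv2.INTER_CUBIC))
for c in ["top","side"]:
  for th in ["heat_sink","angle_bar","black_sink"]:
    if c=="top": pass
    print(c,th,[(round(d["score"],2),np.round(d["at"],1).tolist()) for d in spot_in(c,th)])
E
```

```text
al [ 0.47  -0.052  0.01 ]
blk [0.487 0.215 0.01 ]
barA [0.648 0.098 0.01 ]
barB [0.29  0.229 0.01 ]
[ 0.289  0.232 -0.003] (array([0.374, 0.07 , 0.884]), array([ 0.091, -0.026, -0.996])) (array([0.189, 0.75 , 0.467]), array([ 0.303, -0.81 , -0.503]))
top heat_sink [(0.93, [366.5, 194.1])]
top angle_bar [(0.89, [231.9, 277.8]), (0.82, [293.7, 113.4])]
top black_sink [(0.78, [238.6, 186.1])]
side heat_sink [(0.61, [328.3, 186.3])]
side angle_bar [(0.93, [227.0, 206.2]), (0.6, [367.5, 287.5])]
side black_sink [(0.59, [269.0, 243.6]), (0.57, [326.1, 185.1])]
```

View pics/topz1.png

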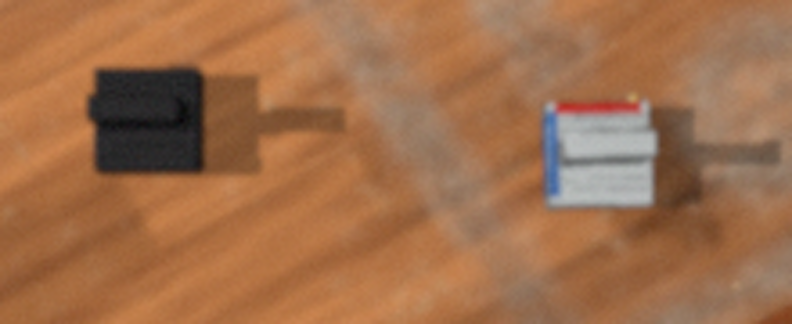

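View pics/topz2.png

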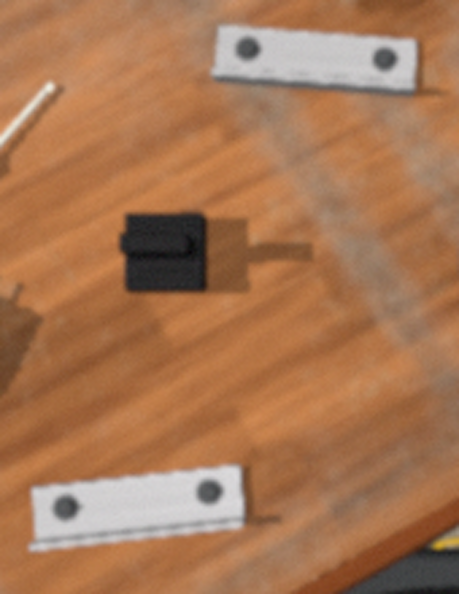

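View pics/sidez1.png

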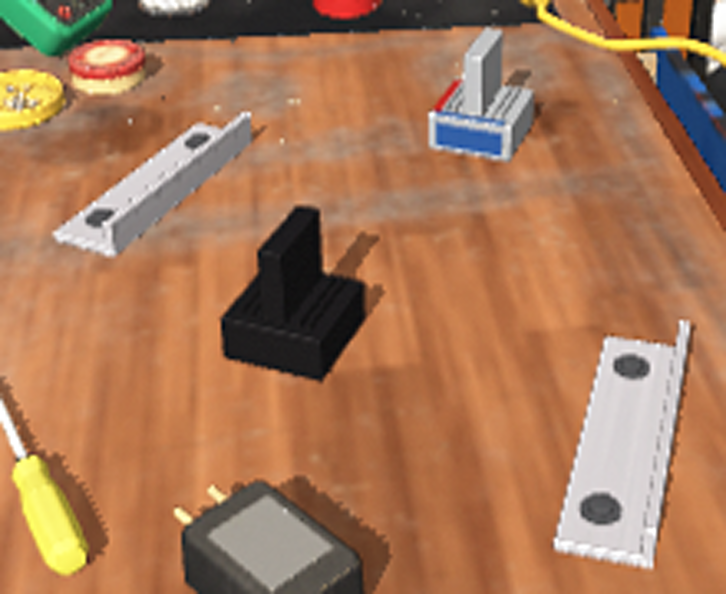

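The right-most bar is the one at the top of the top picture, (298,110), world about (0.65, 0.10). The sink's red side faces it and its blue side faces +y. I'll zoom in to refine both poses.

```bash
python3 - <<'E'
from h import *
a=cv2.imread("pics/top0.png");b=cv2.imread("pics/side0.png")
def z(im,x,y,w,h,s,n):
    im=cv2.resize(im[y:y+h,x:x+w],None,fx=s,fy=s,interpolation=cv2.INTER_CUBIC)
    for k in range(0,w,10): cv2.putText(im,str(x+k),(k*s,10),0,.35,(0,255,0),1);cv2.line(im,(k*s,12),(k*s,18),(0,255,0),1)
    for k in range(0,h,10): cv2.putText(im,str(y+k),(0,k*s+4),0,.35,(0,255,0),1)
    cv2.imwrite(f"pics/{n}.png",im)
z(a,250,90,95,40,8,"zbar_t");z(a,340,165,60,50,10,"zal_t")
z(b,190,170,80,65,9,"zbar_s");z(b,300,150,55,55,10,"zal_s")
from scipy.spatial.transform import Rotation as Ro
s=state();print(Ro.from_rotvec(s["eef_rot"]).as_matrix().round(3))
E
```

```text
[[ 0.959  0.284  0.   ]
 [ 0.284 -0.959 -0.   ]
 [-0.     0.    -1.   ]]
```

View pics/zbar_t.png

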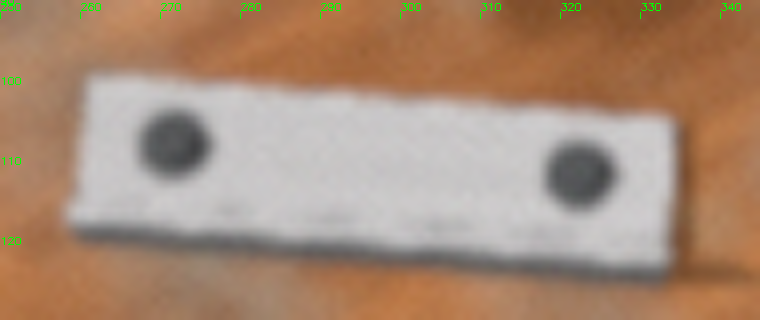

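View pics/zal_t.png

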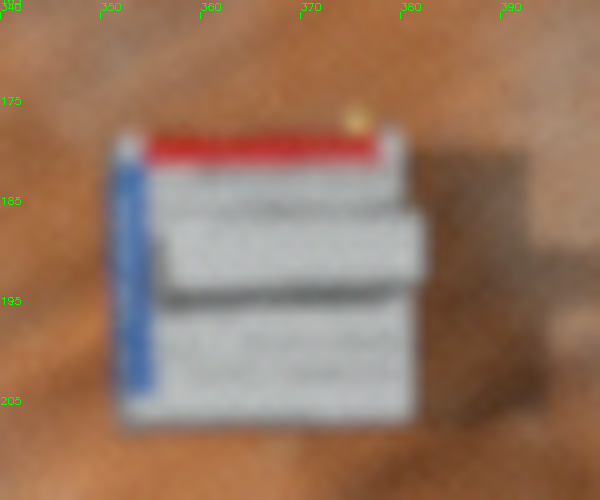

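View pics/zbar_s.png

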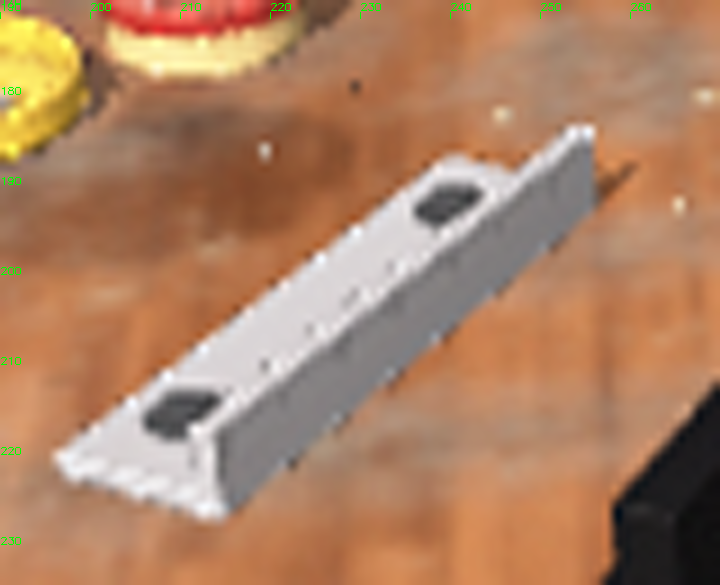

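View pics/zal_s.png

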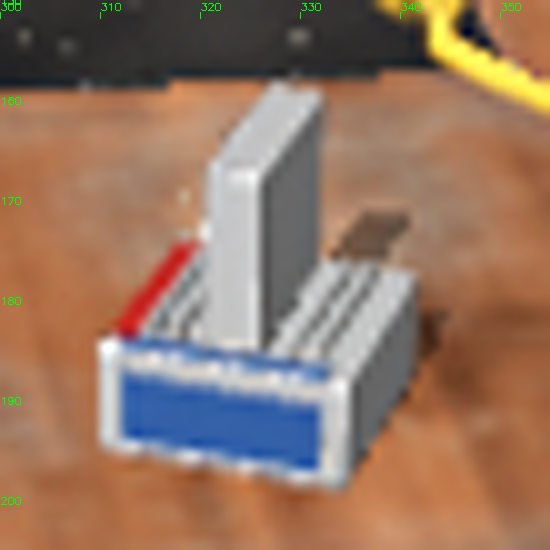

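```bash
python3 - <<'E'
from h import *
from scipy.optimize import least_squares
np.set_printoptions(precision=4,suppress=True)
bar={"top":[((0,80,24),(258.1,117.8)),((0,-80,24),(333.1,122.8)),((0,80,0),(259.4,119.8)),((0,-80,0),(332.5,124.8))],
"side":[((0,80,24),(214,218.5)),((0,80,0),(215.1,227.5)),((0,-80,24),(256.1,184.4)),((0,-80,0),(256.2,192.5))]}
al={"top":[((30,30,28),(351.3,178)),((30,-30,28),(380.3,177.7)),((-30,-30,28),(381.2,206.7)),((-30,30,28),(352,207.5)),((7,-25,74),(382.4,186)),((-7,-25,74),(382.4,193.3))],
"side":[((7,25,74),(320.7,167)),((-7,25,74),(325.9,168)),((7,-25,74),(327,158.3)),((-7,-25,74),(332,159.5)),((30,30,28),(310.2,184.5)),((30,30,0),(310.3,194.7)),((-30,30,0),(334,198.7)),((-30,30,28),(335,188))]}
def fit(ob,x0):
    def res(q):
        c,s=np.cos(q[2]),np.sin(q[2]);r=[]
        for cam,l in ob.items():
            P=np.array([a for a,_ in l])/1000;X=np.c_[q[0]+c*P[:,0]-s*P[:,1],q[1]+s*P[:,0]+c*P[:,1],q[3]+P[:,2]]
            r.append(proj(cam,X)-np.array([b for _,b in l]))
        return np.vstack(r).ravel()
    o=least_squares(res,x0,loss="soft_l1");print(o.x,np.degrees(o.x[2]));print(res(o.x).reshape(-1,2).round(1).tolist());return o.x
b=fit(bar,[.62,.1,0,0]);a=fit(al,[.47,-.05,0,0])
c,s=np.cos(b[2]),np.sin(b[2]);R=np.array([[c,-s],[s,c]])
print("sink in bar",R.T@(a[:2]-b[:2]))
for d in (-.05,-.03): print("center at",d,b[:2]+R@[d,0])
E
```

```text
[ 0.6233  0.1022 -0.0474 -0.0006] -2.715000979265184
[[-0.3, -1.0], [0.1, -0.9], [-0.2, 0.2], [0.0, 0.2], [0.2, -0.4], [0.4, 0.5], [0.1, -0.3], [0.6, 0.7]]
[ 0.4708 -0.0482  0.0241 -0.0004] 1.3804301252194862
[[0.3, -0.3], [-0.1, -0.2], [-0.3, -0.6], [0.1, -1.2], [-0.4, -0.3], [-0.3, -0.6], [0.0, -0.2], [0.7, -0.2], [0.8, -0.1], [1.5, -0.4], [0.1, -0.3], [0.0, 0.1], [0.8, 0.7], [0.1, 0.7]]
sink in bar [-0.1452 -0.1574]
center at -0.05 [0.5733 0.1046]
center at -0.03 [0.5933 0.1036]
```

Both fits come out within about 1 px, and the heights land at z≈0. The bar face is at (0.623, 0.102) with yaw -2.7°, and the sink is at (0.471, -0.048) with yaw +1.4°. Moving above the sink with the jaws along its x axis.

Emit:
{"name": "play_rows", "arguments": {
  "deltas": [
    {"jaw": 0, "dx": 0.25, "dy": 0.47, "dz": -0.1, "turn": 0.21},
    {"jaw": 0, "dx": 0.5, "dy": 0.93, "dz": -0.2, "turn": 0.416},
    {"jaw": 0, "dx": 0.5, "dy": 0.93, "dz": -0.2, "turn": 0.416},
    {"jaw": 0, "dx": 0.5, "dy": 0.93, "dz": -0.2, "turn": 0.416},
    {"jaw": 0, "dx": 0.5, "dy": 0.93, "dz": -0.2, "turn": 0.416},
    {"jaw": 0, "dx": 0.5, "dy": 0.93, "dz": -0.2, "turn": 0.416},
    {"jaw": 0, "dx": 0.5, "dy": 0.93, "dz": -0.2, "turn": 0.416},
    {"jaw": 0, "dx": 0.5, "dy": 0.93, "dz": -0.2, "turn": 0.416},
    {"jaw": 0, "dx": 0.5, "dy": 0.93, "dz": -0.2, "turn": 0.416},
    {"jaw": 0, "dx": 0.5, "dy": 0.93, "dz": -0.2, "turn": 0.416}
  ]
}}

```text
clock: 1.55
position: [0.3276, -0.3201, 0.3449]
eef_rot: [2.192, 2.25, -0.0]
wrist_force: [-0.7, -0.9, 0.5]
opening: 0.0951
```

Emit:
{"name": "play_rows", "arguments": {
  "deltas": [
    {"jaw": 0, "dx": 0.478, "dy": 0.907, "dz": -0.15},
    {"jaw": 0, "dx": 0.478, "dy": 0.907, "dz": -0.15},
    {"jaw": 0, "dx": 0.478, "dy": 0.907, "dz": -0.15},
    {"jaw": 0, "dx": 0.478, "dy": 0.907, "dz": -0.15},
    {"jaw": 0, "dx": 0.478, "dy": 0.907, "dz": -0.15},
    {"jaw": 0, "dx": 0.478, "dy": 0.907, "dz": -0.15},
    {"jaw": 0, "dx": 0.478, "dy": 0.907, "dz": -0.15},
    {"jaw": 0, "dx": 0.478, "dy": 0.907, "dz": -0.15},
    {"jaw": 0, "dx": 0.478, "dy": 0.907, "dz": -0.15}
  ]
}}

```text
schema error: expected keys jaw, dx, dy, dz, turn
```

```bash
python3 - <<'E'
from h import *
np.set_printoptions(precision=4,suppress=True)
s=state();print(s["position"],s["eef_rot"],s["qpos"],s["dq"])
f=grab_frame("wrist")
a=(.4708,-.0482,.0241);c,sn=np.cos(a[2]),np.sin(a[2])
P=np.array([(7,-25,74),(7,25,74),(-7,25,74),(-7,-25,74),(30,30,28),(30,-30,28),(-30,-30,28),(-30,30,28)])/1e3
X=np.c_[a[0]+c*P[:,0]-sn*P[:,1],a[1]+sn*P[:,0]+c*P[:,1],P[:,2]]
p=proj("wrist",X).round().astype(int);print(p.tolist())
for q in (p[:4],p[4:]): cv2.polylines(f,[q.reshape(-1,1,2)],True,(0,255,0),1)
cv2.imwrite("pics/wrist1.png",f)
E
```

```text
[ 0.3276 -0.3201  0.3449] [ 2.1922  2.2497 -0.    ] [-0.9182  0.3401  2.0243  0.0001  0.7767 -0.9442] [-0.0106  0.0015 -0.002  -0.     -0.0001  0.1281]
[[483, -38], [476, -77], [464, -80], [471, -42], [476, -56], [483, -13], [433, -23], [428, -67]]
```

View pics/wrist1.png

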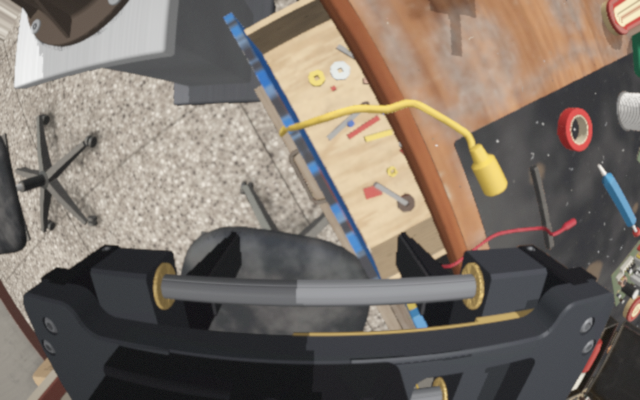

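The call was refused because every row needs a "turn" key, and the sink isn't in the wrist view yet. Resending with turn included.

Emit:
{"name": "play_rows", "arguments": {
  "deltas": [
    {"jaw": 0, "dx": 0.478, "dy": 0.907, "dz": -0.15, "turn": 0},
    {"jaw": 0, "dx": 0.478, "dy": 0.907, "dz": -0.15, "turn": 0},
    {"jaw": 0, "dx": 0.478, "dy": 0.907, "dz": -0.15, "turn": 0},
    {"jaw": 0, "dx": 0.478, "dy": 0.907, "dz": -0.15, "turn": 0},
    {"jaw": 0, "dx": 0.478, "dy": 0.907, "dz": -0.15, "turn": 0},
    {"jaw": 0, "dx": 0.478, "dy": 0.907, "dz": -0.15, "turn": 0},
    {"jaw": 0, "dx": 0.478, "dy": 0.907, "dz": -0.15, "turn": 0},
    {"jaw": 0, "dx": 0.478, "dy": 0.907, "dz": -0.15, "turn": 0},
    {"jaw": 0, "dx": 0.478, "dy": 0.907, "dz": -0.15, "turn": 0}
  ]
}}

```text
clock: 2.5
position: [0.4706, -0.0489, 0.2999]
eef_rot: [2.199, 2.243, -0.0]
wrist_force: [-0.7, -1.1, 0.5]
opening: 0.0952
```

```bash
python3 - <<'E'
from h import *
np.set_printoptions(precision=4,suppress=True)
s=state();print(s["position"],s["eef_rot"],s["qpos"],s["dq"])
f=grab_frame("wrist")
a=(.4708,-.0482,.0241);c,sn=np.cos(a[2]),np.sin(a[2])
P=np.array([(7,-25,74),(7,25,74),(-7,25,74),(-7,-25,74),(30,30,28),(30,-30,28),(-30,-30,28),(-30,30,28)])/1e3
X=np.c_[a[0]+c*P[:,0]-sn*P[:,1],a[1]+sn*P[:,0]+c*P[:,1],P[:,2]]
p=proj("wrist",X).round().astype(int);print(p.tolist())
for q in (p[:4],p[4:]): cv2.polylines(f,[q.reshape(-1,1,2)],True,(0,255,0),1)
cv2.imwrite("pics/wrist2.png",f)
E
```

```text
[ 0.4706 -0.0489  0.2999] [ 2.1988  2.2435 -0.0004] [-0.2432  0.4318  2.0355 -0.0005  0.6742 -0.2629] [-0.0236 -0.0089  0.0028  0.0008 -0.0008 -0.0056]
[[328, 261], [328, 195], [308, 195], [309, 261], [354, 176], [352, 243], [284, 244], [282, 177]]
```

View pics/wrist2.png

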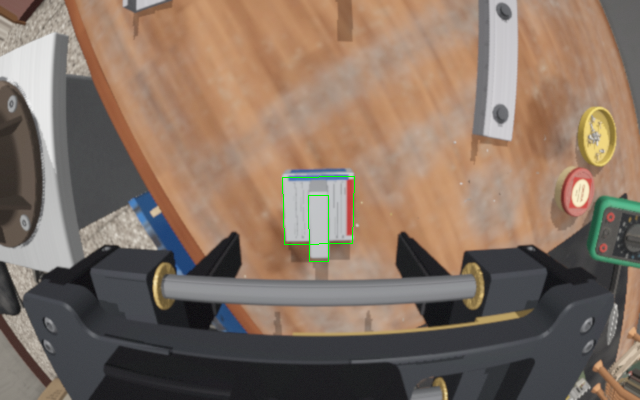

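The projected rib and base outlines match the wrist picture, with the rib at (318,228) between the fingers. Descending and gripping.

Emit:
{"name": "play_rows", "arguments": {
  "squeeze": 25,
  "deltas": [
    {"jaw": 0, "dx": 0, "dy": 0.002, "dz": -0.12, "turn": 0},
    {"jaw": 0.2, "dx": 0, "dy": 0.002, "dz": -0.2, "turn": 0},
    {"jaw": 0.4, "dx": 0, "dy": 0.002, "dz": -0.235, "turn": 0},
    {"jaw": 0.4, "dx": 0, "dy": 0.002, "dz": -0.235, "turn": 0},
    {"jaw": 1, "dx": 0, "dy": 0.002, "dz": -0.235, "turn": 0},
    {"jaw": 1, "dx": 0, "dy": 0.002, "dz": -0.235, "turn": 0},
    {"jaw": 1, "dx": 0, "dy": 0.002, "dz": -0.235, "turn": 0},
    {"jaw": 1, "dx": 0, "dy": 0.002, "dz": -0.235, "turn": 0},
    {"jaw": 1, "dx": 0, "dy": 0.002, "dz": -0.235, "turn": 0},
    {"jaw": 1, "dx": 0, "dy": 0.002, "dz": -0.235, "turn": 0}
  ]
}}

```text
clock: 3.55
position: [0.4705, -0.0486, 0.2297]
eef_rot: [2.199, 2.242, 0.0]
wrist_force: [0.1, 0.6, -0.2]
opening: 0.0283
```

Emit:
{"name": "play_rows", "arguments": {
  "deltas": [
    {"jaw": 1, "dx": 0, "dy": 0, "dz": 0, "turn": 0},
    {"jaw": 1, "dx": 0, "dy": 0, "dz": 0, "turn": 0},
    {"jaw": 1, "dx": 0, "dy": 0, "dz": 0, "turn": 0},
    {"jaw": 1, "dx": 0, "dy": 0, "dz": 0, "turn": 0}
  ]
}}

```text
clock: 3.95
position: [0.4705, -0.0486, 0.2297]
eef_rot: [2.199, 2.242, 0.0]
wrist_force: [1.3, 1.1, -0.8]
opening: 0.0136
```

Gripped at 13.6 mm opening. Sliding it to a stand-off in front of the middle of the bar and lining it up with the bar's yaw.

Emit:
{"name": "play_rows", "arguments": {
  "deltas": [
    {"jaw": 1, "dx": 0.04, "dy": 0.05, "dz": 0, "turn": 0},
    {"jaw": 1, "dx": 0.08, "dy": 0.11, "dz": 0, "turn": -0.01},
    {"jaw": 1, "dx": 0.13, "dy": 0.18, "dz": 0, "turn": -0.021},
    {"jaw": 1, "dx": 0.18, "dy": 0.25, "dz": 0, "turn": -0.021},
    {"jaw": 1, "dx": 0.23, "dy": 0.32, "dz": 0, "turn": -0.021},
    {"jaw": 1, "dx": 0.28, "dy": 0.39, "dz": 0, "turn": -0.021},
    {"jaw": 1, "dx": 0.33, "dy": 0.46, "dz": 0, "turn": -0.021},
    {"jaw": 1, "dx": 0.36, "dy": 0.51, "dz": 0, "turn": -0.021},
    {"jaw": 1, "dx": 0.36, "dy": 0.51, "dz": 0, "turn": -0.021},
    {"jaw": 1, "dx": 0.36, "dy": 0.51, "dz": 0, "turn": -0.021}
  ]
}}

```text
clock: 4.95
position: [0.5783, 0.1043, 0.2297]
eef_rot: [2.271, 2.169, 0.001]
wrist_force: [1.3, 2.3, 2.2]
opening: 0.014
```

```bash
cat >> h.py <<'E'
def zoom(c,x,y,w,h,s,n):
    im=grab_frame(c)
    im=cv2.resize(im[y:y+h,x:x+w],None,fx=s,fy=s,interpolation=cv2.INTER_CUBIC)
    for k in range(0,w,10): cv2.putText(im,str(x+k),(k*s,10),0,.35,(0,255,0),1)
    for k in range(0,h,10): cv2.putText(im,str(y+k),(0,k*s+4),0,.35,(0,255,0),1)
    cv2.imwrite(f"pics/{n}.png",im)
E
python3 - <<'E'
from h import *
zoom("side",180,140,130,110,6,"s1")
zoom("top",220,80,140,100,5,"t1")
E
```

```text
(no output)
```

View pics/s1.png

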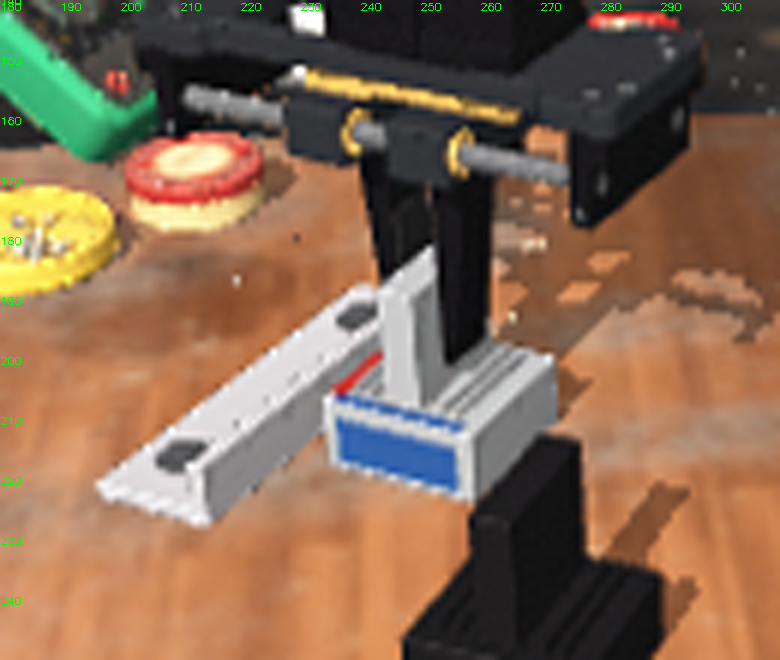

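View pics/t1.png

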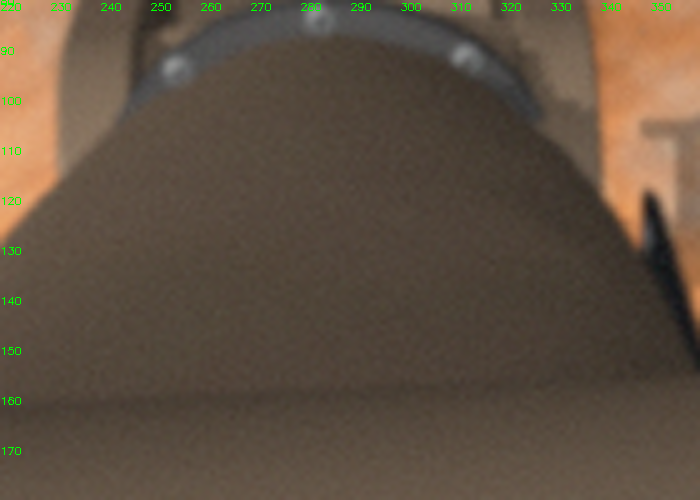

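The side view shows the sink upright in the jaws at about (248,205), red face toward the bar with a gap of about 15 mm. The arm blocks the top view. Pushing in slowly.

Emit:
{"name": "play_rows", "arguments": {
  "deltas": [
    {"jaw": 1, "dx": 0.012, "dy": -0.001, "dz": 0, "turn": -0.0015},
    {"jaw": 1, "dx": 0.024, "dy": -0.001, "dz": 0, "turn": -0.0015},
    {"jaw": 1, "dx": 0.034, "dy": -0.002, "dz": 0, "turn": -0.0015},
    {"jaw": 1, "dx": 0.042, "dy": -0.002, "dz": 0, "turn": -0.0015},
    {"jaw": 1, "dx": 0.045, "dy": -0.002, "dz": 0, "turn": -0.0015},
    {"jaw": 1, "dx": 0.047, "dy": -0.002, "dz": 0, "turn": -0.0015},
    {"jaw": 1, "dx": 0.047, "dy": -0.002, "dz": 0, "turn": -0.0015}
  ]
}}

```text
clock: 5.75
position: [0.5922, 0.103, 0.2297]
eef_rot: [2.278, 2.163, -0.001]
wrist_force: [-2.2, -1.9, 5.0]
opening: 0.014
```

Emit:
{"name": "play_rows", "arguments": {
  "deltas": [
    {"jaw": 1, "dx": 0.004, "dy": 0, "dz": 0, "turn": 0},
    {"jaw": 1, "dx": 0.006, "dy": 0, "dz": 0, "turn": 0},
    {"jaw": 1, "dx": 0.006, "dy": 0, "dz": 0, "turn": 0}
  ]
}}

```text
clock: 6.05
position: [0.5931, 0.1031, 0.2297]
eef_rot: [-2.277, -2.162, 0.005]
wrist_force: [-10.8, -0.5, 11.1]
opening: 0.0135
```

```bash
python3 - <<'E'
from h import *
zoom("side",190,150,100,85,8,"s2")
zoom("wrist",200,100,240,160,3,"w2")
E
```

```text
(no output)
```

View pics/s2.png

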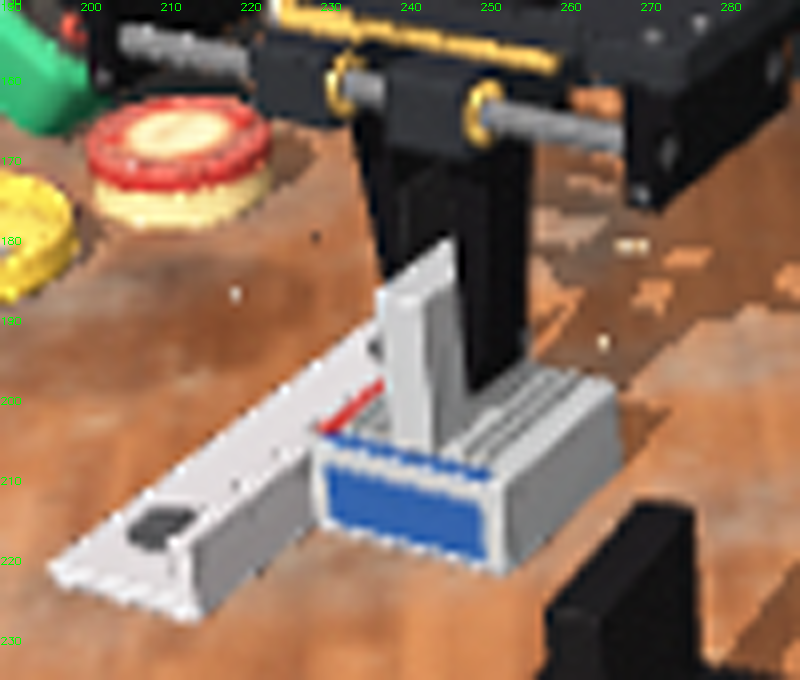

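View pics/w2.png

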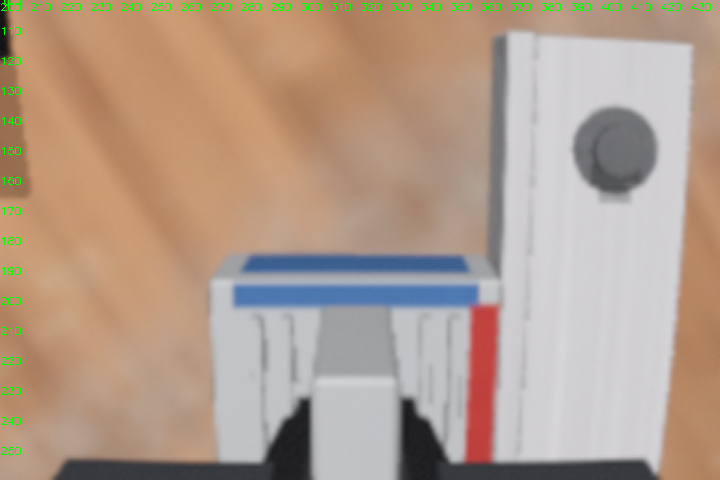

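Flush contact: -10.8 N along x at x=0.593, and both views show no gap at the red face. Drawing it back 55 mm, then a quarter turn clockwise.

Emit:
{"name": "play_rows", "arguments": {
  "deltas": [
    {"jaw": 1, "dx": -0.03, "dy": 0, "dz": 0.002, "turn": 0},
    {"jaw": 1, "dx": -0.09, "dy": 0, "dz": 0.002, "turn": 0},
    {"jaw": 1, "dx": -0.15, "dy": 0, "dz": 0.002, "turn": 0},
    {"jaw": 1, "dx": -0.18, "dy": 0, "dz": 0.002, "turn": 0},
    {"jaw": 1, "dx": -0.18, "dy": 0, "dz": 0.002, "turn": -0.03},
    {"jaw": 1, "dx": -0.18, "dy": 0, "dz": 0.002, "turn": -0.065},
    {"jaw": 1, "dx": -0.18, "dy": 0, "dz": 0.002, "turn": -0.1},
    {"jaw": 1, "dx": -0.18, "dy": 0, "dz": 0.002, "turn": -0.135},
    {"jaw": 1, "dx": -0.18, "dy": 0, "dz": 0.002, "turn": -0.17},
    {"jaw": 1, "dx": -0.18, "dy": 0, "dz": 0.002, "turn": -0.205},
    {"jaw": 1, "dx": -0.18, "dy": 0, "dz": 0.002, "turn": -0.24},
    {"jaw": 1, "dx": -0.18, "dy": 0, "dz": 0.002, "turn": -0.275},
    {"jaw": 1, "dx": -0.18, "dy": 0, "dz": 0.002, "turn": -0.31},
    {"jaw": 1, "dx": -0.18, "dy": 0, "dz": 0.002, "turn": -0.345},
    {"jaw": 1, "dx": -0.18, "dy": 0, "dz": 0.002, "turn": -0.38},
    {"jaw": 1, "dx": -0.18, "dy": 0, "dz": 0.002, "turn": -0.415},
    {"jaw": 1, "dx": -0.18, "dy": 0, "dz": 0.002, "turn": -0.45},
    {"jaw": 1, "dx": -0.18, "dy": 0, "dz": 0.002, "turn": -0.48},
    {"jaw": 1, "dx": -0.18, "dy": 0, "dz": 0.002, "turn": -0.5},
    {"jaw": 1, "dx": -0.18, "dy": 0, "dz": 0.002, "turn": -0.5}
  ]
}}

```text
clock: 8.15
position: [0.5393, 0.1031, 0.2301]
eef_rot: [-3.137, 0.083, 0.001]
wrist_force: [-0.2, -0.5, -3.5]
opening: 0.0135
```

```bash
python3 - <<'E'
from h import *
zoom("side",190,150,110,85,7,"s3")
zoom("wrist",160,60,320,200,2,"w3")
E
```

```text
(no output)
```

View pics/s3.png

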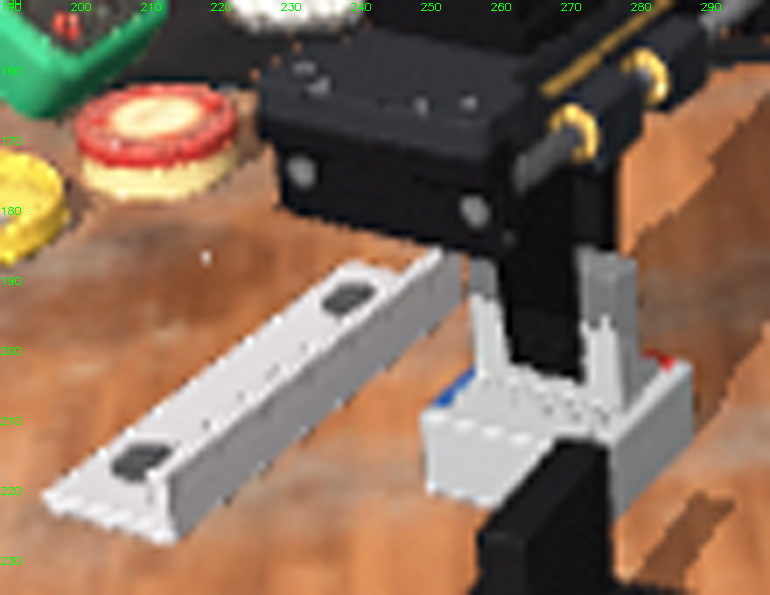

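View pics/w3.png

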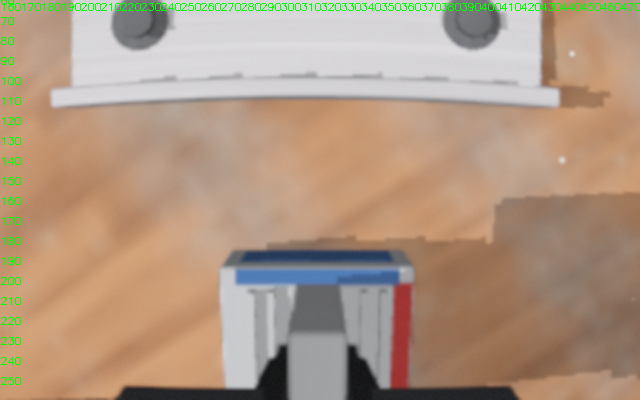

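The blue face now points at the bar, with red on the −y side. Pushing it in.

Emit:
{"name": "play_rows", "arguments": {
  "deltas": [
    {"jaw": 1, "dx": 0.04, "dy": -0.002, "dz": -0.001, "turn": 0.001},
    {"jaw": 1, "dx": 0.09, "dy": -0.004, "dz": -0.001, "turn": 0.001},
    {"jaw": 1, "dx": 0.13, "dy": -0.006, "dz": -0.001, "turn": 0.001},
    {"jaw": 1, "dx": 0.155, "dy": -0.008, "dz": -0.001, "turn": 0.001},
    {"jaw": 1, "dx": 0.165, "dy": -0.008, "dz": -0.001, "turn": 0.001},
    {"jaw": 1, "dx": 0.172, "dy": -0.008, "dz": -0.001, "turn": 0.001},
    {"jaw": 1, "dx": 0.176, "dy": -0.008, "dz": -0.001, "turn": 0.001},
    {"jaw": 1, "dx": 0.178, "dy": -0.008, "dz": -0.001, "turn": 0.001},
    {"jaw": 1, "dx": 0.178, "dy": -0.008, "dz": -0.001, "turn": 0.001}
  ]
}}

```text
clock: 9.15
position: [0.5911, 0.1007, 0.2299]
eef_rot: [-3.138, 0.074, 0.009]
wrist_force: [-10.9, -1.6, 5.2]
opening: 0.0136
```

Emit:
{"name": "play_rows", "arguments": {
  "deltas": [
    {"jaw": 1, "dx": 0.003, "dy": 0, "dz": 0, "turn": 0},
    {"jaw": 1, "dx": 0.003, "dy": 0, "dz": 0, "turn": 0},
    {"jaw": 1, "dx": 0.003, "dy": 0, "dz": 0, "turn": 0}
  ]
}}

```text
clock: 9.45
position: [0.5914, 0.1008, 0.23]
eef_rot: [-3.138, 0.074, 0.012]
wrist_force: [-5.6, -0.2, 3.2]
opening: 0.014
```

```bash
python3 - <<'E'
from h import *
zoom("side",190,150,110,85,7,"s4")
zoom("wrist",160,100,320,160,2,"w4")
E
```

```text
(no output)
```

View pics/s4.png

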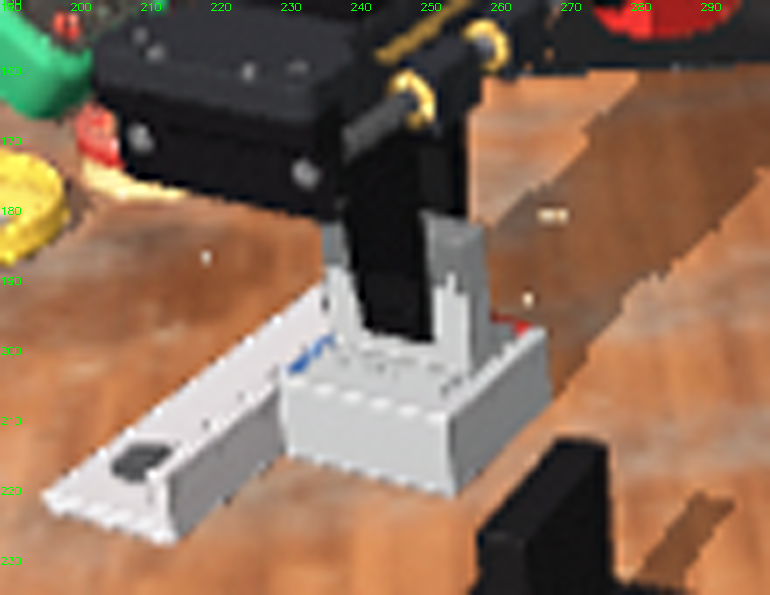

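View pics/w4.png

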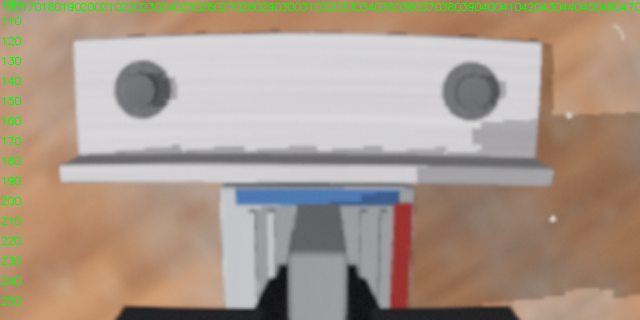

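The blue face is flush with the bar in both views. Releasing and rising.

Emit:
{"name": "play_rows", "arguments": {
  "deltas": [
    {"jaw": 0.6, "dx": 0, "dy": 0, "dz": 0, "turn": 0},
    {"jaw": 0.5, "dx": 0, "dy": 0, "dz": 0, "turn": 0},
    {"jaw": 0.5, "dx": 0, "dy": 0, "dz": 0, "turn": 0},
    {"jaw": 0.5, "dx": 0, "dy": 0, "dz": 0, "turn": 0},
    {"jaw": 0.5, "dx": 0, "dy": 0, "dz": 0, "turn": 0}
  ]
}}

```text
clock: 10.05
position: [0.5915, 0.1008, 0.23]
eef_rot: [-3.138, 0.073, 0.012]
wrist_force: [0.5, 0.2, -0.8]
opening: 0.0457
```

Emit:
{"name": "play_rows", "arguments": {
  "deltas": [
    {"jaw": 0.4, "dx": 0, "dy": 0, "dz": 0.08, "turn": 0},
    {"jaw": 0.3, "dx": 0, "dy": 0, "dz": 0.2, "turn": 0},
    {"jaw": 0.2, "dx": 0, "dy": 0, "dz": 0.35, "turn": 0},
    {"jaw": 0.2, "dx": -0.2, "dy": -0.3, "dz": 0.5, "turn": 0},
    {"jaw": 0.2, "dx": -0.4, "dy": -0.8, "dz": 0.5, "turn": 0},
    {"jaw": 0.2, "dx": -0.4, "dy": -1, "dz": 0.5, "turn": 0},
    {"jaw": 0.2, "dx": -0.4, "dy": -1, "dz": 0.5, "turn": 0},
    {"jaw": 0.2, "dx": -0.4, "dy": -1, "dz": 0.5, "turn": 0},
    {"jaw": 0.2, "dx": -0.4, "dy": -1, "dz": 0.5, "turn": 0},
    {"jaw": 0.2, "dx": -0.4, "dy": -1, "dz": 0.5, "turn": 0},
    {"jaw": 0.2, "dx": -0.4, "dy": -1, "dz": 0.5, "turn": 0},
    {"jaw": 0.2, "dx": -0.4, "dy": -1, "dz": 0.5, "turn": 0}
  ]
}}

```text
clock: 11.25
position: [0.4713, -0.1996, 0.38]
eef_rot: [-3.138, 0.076, 0.011]
wrist_force: [-0.3, 0.3, -0.0]
opening: 0.0761
```

```bash
python3 - <<'E'
from h import *
zoom("side",190,150,110,85,7,"s5")
zoom("top",220,80,130,120,6,"t5") if 0 else zoom("top",220,85,130,115,5,"t5")
print(state()["position"],state()["clock"])
E
```

```text
[ 0.47166597 -0.1985192   0.37988498] 11.35
```

View pics/s5.png

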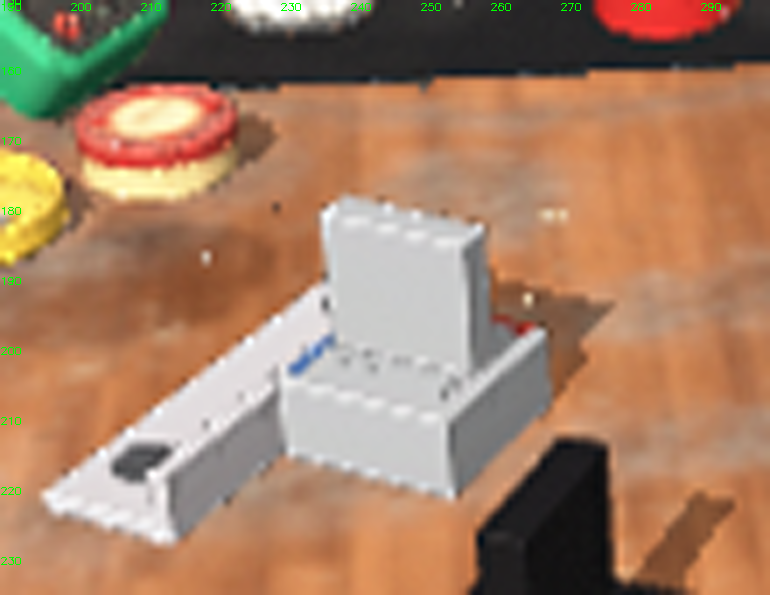

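View pics/t5.png

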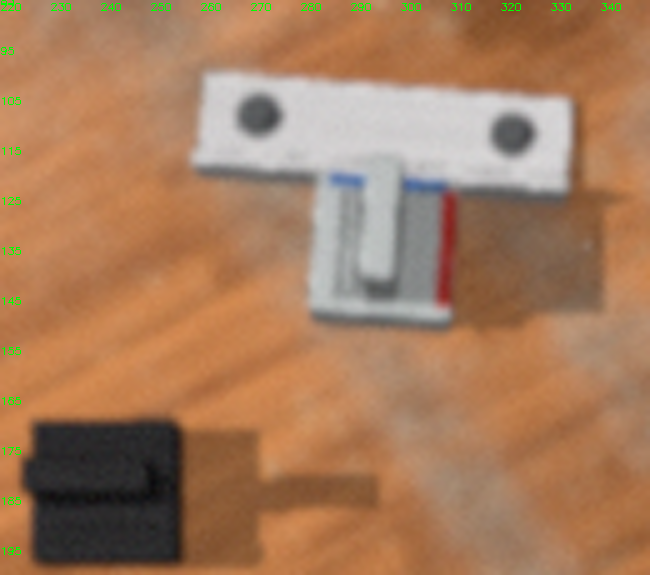

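The sink stands upright at about (296,135) in the top view, blue edge against the bar's face. The black sink hasn't moved. One numeric check before handing in.

```bash
python3 - <<'E'
from h import *
b=np.array([.6233,.1022]);c,s=np.cos(-.0474),np.sin(-.0474)
R=np.array([[c,-s],[s,c]])
for p in [(220+312/5,85+310/5),(220+450/5,85+316/5)]:
    print("rear top corner in bar",(R.T@(onz("top",p,.028)[:2]-b)).round(4))
print(state()["dq"].round(3)); close_job()
E
```

```text
rear top corner in bar [-0.0624  0.0232]
rear top corner in bar [-0.061  -0.0346]
[ 0.015  0.003 -0.    -0.001  0.002 -0.001]
the job is handed in; nothing more can be done
```

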